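# Weigh up the centrifuge buckets

### The arm

A 6-joint arm with a two-finger parallel gripper is mounted at the origin on a cart in front of the work surface, level with it; the furniture and walls round the work are solid. World frame = base frame: x ahead of the robot, y to its left, z up, the work surface at z = 0. Lengths are in mm, angles in rad, forces in N, time in s.
With the tool pointing down it reaches from about 325 to 900 mm from the base axis. Payload 6.1 kg.
Tool frame: the origin (TCP) lies where the fingers leave the gripper's body, on its centre line; the fingertips stand 73 mm ahead of it and the grasp point (between the pads) lies ahead of it (arm.grip_point_offset is the z of the grasp point in the tool frame, in mm); z points along the fingers, y is the line along which they close (so a half turn about z gives the same grasp; the last joint's range is limited). The gripper opens to 85 mm and grips with 20 to 120 N. Pads are 22 mm wide; open, the fingers measure 114 mm over their backs; the gripper's body (76 mm by 85 mm) begins 54 mm behind the grasp point. The pads swing forward as they close: fully open they stand 13 mm farther back than shut.
Start: joints at [-1.248, 0.22, 1.526, -0, 1.395, -0.126], TCP at [271.17, -563.101, 303.9] pointing down, gripper open.
Joint ranges: [-2.98, 2.98], [-0.91, 2.08], [0.09, 2.57], [-1.24, 4.39], [0.2, 2.65], [-2.68, 2.68]. Speed limits (rad/s): [2.57, 2.57, 3.01, 3.14, 3.14, 3.14].

### API

Orientations are given as a rotation vector (axis times angle).
In Python, from station import arm, cams, finder gives the robot as it stands.
- The arm moves only by the tool apply_moves, never from a script. Its argument "targets" is text: rows parted by semicolons, each of 7 numbers parted by spaces: the closure, from 0 (fully open) to 1 (shut), then the shift along the world's x, y, z in mm, then the turn, a rotation vector about the world's x, y, z in degrees. A call has 1 to 20 rows; each row shifts and turns the commanded pose from where the row before left it; what a row does not reach is not made up. A row lasts 1/12 s, in which the tool goes at most 41.7 mm and 7.16 degrees, less where a joint would pass 70% of its speed; a pose out of reach is approached as far as the arm can. A call is refused whole if a number of a shift passes 41.7 or a number of a turn 7.16, either way. A call with a gripper value outside its range is refused whole. The fingers move at their own pace and stop on an object; "newtons" is the grip in N (left out, the last holds). Time passes only in rows, so rows that do not move let the fingers close. It gives the time, the measured TCP pose, the force, the opening and the grip force at its end, in the units of the state.
- arm.get_state(): the state, without advancing time (a new reading comes with each control period).
- cams.snapshot(name): name is "side" or "top" or "wrist"; returns (picture, depth): 480x640x3 uint8, red, green, blue; 480x640 float32, mm along the optical axis (not along the pixel's ray), 0 where there is no reading.
- cams.calibration(name): a dict with "intrinsics" (3x3 intrinsics, pixels), "R" (3x3) and "t" (3): a world point X has camera coordinates R X + t. Camera axes: x right, y down, z forward; pixel columns grow to the right and rows downward; lengths in mm; the calibration is good to about 2 mm. A picture is of the moment at which its call begins: read the wrist's pose just before it. calibration takes no time and is no camera call; for the wrist camera it gives the pose at the moment of the call.
- arm.sign_off(): hands the job in; it is judged then, once.
Trained networks look in the newest picture that a camera, given by its name, has taken for a name from the list of things; names that differ only in an ending like _2 or _b are one class to them, and where a whole thing is asked for, a point or a joint stands for the part that bears it (a point fixed in the world has none). Each returns a list of dicts, best first, with "score" (0 to 1); they miss things now and then, are a little off and sometimes report something else, mostly with a low value. They report only what shows in the picture. A call takes as long as a camera call.
- finder.regions_of(camera, name): "mask" (480x640 bool, what is visible of it) and "bbox" ([left, top, right, bottom] in pixels, round what is visible of it).
- finder.mark_of(camera, name): "position" ([column, row] in pixels: a listed point, or the origin of a listed thing).
The state is a dict: "clock": time; "joint_pos": joint angles; "dq": joint speeds; "effort": joint torques, N m; "tcp_pos": TCP position; "tcp_rot": TCP orientation; "contact_force": force on the tool from outside, world axes, zero at the start; "torque": the same for the moment, N m; "finger_gap": finger opening in mm; "finger_force": force on a finger pad.
Only numpy, scipy, OpenCV 4.12 (cv2) and the standard library are available. Lean on these libraries where they do the work, as an engineer would, in place of code of your own. Each camera call takes 0.05 s, during which the arm holds its last target. There are 200 camera calls.

### The job

Three sealed buckets hang in the swing-out rotor; one is a slimmer, shorter bucket that belongs to another rotor: first take that one out and stand it upright in the steel tray. Then lift the two full-size buckets clear of the rotor in turn to feel which is heavier, and leave the lighter one hanging properly on both pins in a rotor place. Finish while still holding the heavier one, upright and still, over the tray with its underside more than 5 cm above the tray's floor, ready to be opened and trimmed; keep the buckets upright, set them down rather than drop them, and do not disturb the other things on the bench.

Things in the scene. Friction and masses are not known exactly. Their poses are not given: they have to be found in the camera images.
- rotor: steel 4-place swing-out centrifuge rotor fixed on a black stand, 152 mm across. Origin on its axis at bench height, z up. Places at its x+, y+, x-, y-, 58 mm out; each a fork of two radial tines (8 mm thick, 43 mm between, tops 103 mm up) whose top slots (10 mm wide, 14 deep, rounded mouths) take the bucket's pins, which so lie across the radius. Centre nut 115 mm up.
- seat0 (a point): place 0 of the rotor: the point, 92 mm above the bench, where the origin of a bucket hung there lies. Occupied at the start.
- seat1 (a point): place 1 of the rotor: the point, 92 mm above the bench, where the origin of a bucket hung there lies. Occupied at the start.
- seat2 (a point): place 2 of the rotor: the point, 92 mm above the bench, where the origin of a bucket hung there lies. Occupied at the start.
- seat3 (a point): place 3 of the rotor: the point, 92 mm above the bench, where the origin of a bucket hung there lies. Place 3 is empty at the start.
- bucket_a: sealed bucket hanging in the rotor at the start: upright round metal cup with white screw cap and grip bar. Full size: body 34, cap 37 mm diameter, underside 70 mm below origin. Origin: mid of its 2 pins, on its axis; z up, y along the pins (6 mm thick, ends 30.5 mm either side). Bar: 14 mm thick (x), 28 long (y), 17 to 48 mm above origin. 0.18 to 0.72 kg, the two full-size ones 0.25 kg or more apart.
- bucket_b: sealed bucket hanging in the rotor at the start: upright round metal cup with white screw cap and grip bar. The odd one: body 26, cap 29 mm diameter, underside 40 mm below origin. Origin: mid of its 2 pins, on its axis; z up, y along the pins (6 mm thick, ends 30.5 mm either side). Bar: 14 mm thick (x), 28 long (y), 17 to 48 mm above origin. 0.12 to 0.21 kg.
- bucket_c: sealed bucket hanging in the rotor at the start: upright round metal cup with white screw cap and grip bar. Full size: body 34, cap 37 mm diameter, underside 70 mm below origin. Origin: mid of its 2 pins, on its axis; z up, y along the pins (6 mm thick, ends 30.5 mm either side). Bar: 14 mm thick (x), 28 long (y), 17 to 48 mm above origin. 0.18 to 0.72 kg, the two full-size ones 0.25 kg or more apart.
- tray: shallow stainless steel instrument tray fixed on the bench, 140 mm (x) by 200 mm (y) by 25 mm high, wall and floor 3 mm thick. Origin under its centre at bench height, z up.
- analyser: big beige bench analyser standing still behind the work, right of the rotor and behind the tray, 382 (x) x 560 (y) x 412 mm high; origin at the centre of its underside, square to the bench. Its front face, 185 mm in front of the origin, is a solid obstacle for arm and gripper.
- timer: lab timer, bystander, 66 x 58 x 20 mm, origin at the centre of its underside
- petri_0: closed petri dish, bystander, 62 mm diameter, 16 mm high, origin at the centre of its underside
- pipette: pipette lying on its side, bystander, 212 x 28 x 31 mm, origin at the centre of its underside
- marker_0: felt marker, bystander, 127 mm long, 12 mm thick, origin at the centre of its underside

How it is judged (in metres and radians):
On the way, in this order (a step that is already met when the one before it is completed fails the run):
1. the slim, short bucket stands upright and released in the tray (x of bucket_b in the frame of tray between -0.07 and 0.07 m and y of bucket_b in the frame of tray between -0.1 and 0.1 m and angle between bucket_b's own z axis and vertical below 0.12 rad and height (world z) of bucket_b between 0.036 and 0.05 m and contact force between the fingers and bucket_b below 0.05 N and linear speed of bucket_b below 0.03 m/s), for 0.2 s.
2. the lighter full-size bucket is lifted clear of the rotor in the gripper while the heavier hangs in its place (told by the weight on the rotor) (((z of bucket_a in the frame of rotor above 0.115 m and contact force between the fingers and bucket_a above 1 N and contact force between bucket_a and rotor below 0.05 N and ((distance between bucket_c and seat0 below 0.007 m or distance between bucket_c and seat1 below 0.007 m or distance between bucket_c and seat2 below 0.007 m or distance between bucket_c and seat3 below 0.007 m) and angle between bucket_c's own z axis and vertical below 0.25 rad) and contact force between bucket_c and rotor above 5.2 N) or (z of bucket_c in the frame of rotor above 0.115 m and contact force between the fingers and bucket_c above 1 N and contact force between bucket_c and rotor below 0.05 N and ((distance between bucket_a and seat0 below 0.007 m or distance between bucket_a and seat1 below 0.007 m or distance between bucket_a and seat2 below 0.007 m or distance between bucket_a and seat3 below 0.007 m) and angle between bucket_a's own z axis and vertical below 0.25 rad) and contact force between bucket_a and rotor above 5.2 N))), for 0.2 s.
3. the lighter bucket hangs again on both pins in a place of the rotor, released (((((distance between bucket_a and seat0 below 0.007 m or distance between bucket_a and seat1 below 0.007 m or distance between bucket_a and seat2 below 0.007 m or distance between bucket_a and seat3 below 0.007 m) and angle between bucket_a's own z axis and vertical below 0.25 rad) and contact force between bucket_a and rotor between 1 and 5.2 N and contact force between the fingers and bucket_a below 0.05 N and linear speed of bucket_a below 0.05 m/s) or (((distance between bucket_c and seat0 below 0.007 m or distance between bucket_c and seat1 below 0.007 m or distance between bucket_c and seat2 below 0.007 m or distance between bucket_c and seat3 below 0.007 m) and angle between bucket_c's own z axis and vertical below 0.25 rad) and contact force between bucket_c and rotor between 1 and 5.2 N and contact force between the fingers and bucket_c below 0.05 N and linear speed of bucket_c below 0.05 m/s))), for 0.2 s.
At the end, for the whole second after the job is handed in: Odd bucket upright and released in the tray; lighter one hung released in a rotor place (within 7 mm, 0.25 rad), having been lifted clear on the way; heavier one held by the fingers alone, still, upright within 0.2 rad, axis over the tray, underside over 50 mm above its floor (all of step 1 and ((((distance between bucket_a and seat0 below 0.007 m or distance between bucket_a and seat1 below 0.007 m or distance between bucket_a and seat2 below 0.007 m or distance between bucket_a and seat3 below 0.007 m) and angle between bucket_a's own z axis and vertical below 0.25 rad) and contact force between bucket_a and rotor between 1 and 5.2 N and contact force between the fingers and bucket_a below 0.05 N and linear speed of bucket_a below 0.05 m/s and x of bucket_c in the frame of tray between -0.07 and 0.07 m and y of bucket_c in the frame of tray between -0.1 and 0.1 m and height (world z) of bucket_c above 0.123 m and angle between bucket_c's own z axis and vertical below 0.2 rad and contact force between the fingers and bucket_c above 2 N and linear speed of bucket_c below 0.03 m/s and contact force between bucket_c and tray below 0.05 N and contact force between bucket_c and bucket_b below 0.05 N and contact force between bucket_c and rotor below 0.05 N) or (((distance between bucket_c and seat0 below 0.007 m or distance between bucket_c and seat1 below 0.007 m or distance between bucket_c and seat2 below 0.007 m or distance between bucket_c and seat3 below 0.007 m) and angle between bucket_c's own z axis and vertical below 0.25 rad) and contact force between bucket_c and rotor between 1 and 5.2 N and contact force between the fingers and bucket_c below 0.05 N and linear speed of bucket_c below 0.05 m/s and x of bucket_a in the frame of tray between -0.07 and 0.07 m and y of bucket_a in the frame of tray between -0.1 and 0.1 m and height (world z) of bucket_a above 0.123 m and angle between bucket_a's own z axis and vertical below 0.2 rad and contact force between the fingers and bucket_a above 2 N and linear speed of bucket_a below 0.03 m/s and contact force between bucket_a and tray below 0.05 N and contact force between bucket_a and bucket_b below 0.05 N and contact force between bucket_a and rotor below 0.05 N))); the arm keeps its last pose, push and grip.
It fails at once if a bucket is tipped over (more than 0.7 rad) (angle between any of bucket_a, bucket_b, bucket_c's own z axis and vertical above 0.7 rad).
It fails at once if a bucket is dropped (moves faster than 0.6 m/s out of the gripper) ((contact force between the fingers and bucket_a below 0.05 N and linear speed of bucket_a above 0.6 m/s) or (contact force between the fingers and bucket_b below 0.05 N and linear speed of bucket_b above 0.6 m/s) or (contact force between the fingers and bucket_c below 0.05 N and linear speed of bucket_c above 0.6 m/s)).
It fails at once if a bystander is moved by more than 20 mm (distance of any of timer, petri_0, pipette, marker_0 from where it was at the start of the episode above 0.02 m).
It also fails if it takes over 72 s, if anything falls off the work surface, if the arm or the gripper's body presses on something with over 40 N, if the wrist force passes 120 N, or if a joint passes its speed limit or range.

## Working session

There is one attempt and no reset: what is moved stays moved. The work goes in short steps, Python scripts to look and compute and a tool call to move; the robot and the scene stay as the last step left them, time stands still between calls to the robot, and variables do not carry over. Pictures are saved under pics/ and viewed, at most 10 in all, crops included, and the job is handed in when it is done.

Besides the shell and the picture viewer there is one more tool, called after ">>>" as name(argument=value, ...) on one line, values as JSON. apply_moves: Moves the arm, as the interface text tells. Its arguments: {"type":"object","properties":{"targets":{"type":"string"},"newtons":{"type":"number"}},"required":["targets"]}

```bash
mkdir -p pics; ls
cat > h.py <<'E'
import numpy as np,cv2
from station import arm,cams,finder
def world(n,uv,z=None,d=None):
    c=cams.calibration(n);K,R,t=[np.array(c[k],float) for k in("intrinsics","R","t")]
    r=np.linalg.inv(K)@np.array([uv[0],uv[1],1.0]);C=-R.T@t;w=R.T@r
    return C+w*((z-C[2])/w[2] if d is None else d)
def cloud(n,depth):
    c=cams.calibration(n);K,R,t=[np.array(c[k],float) for k in("intrinsics","R","t")]
    v,u=np.mgrid[:480,:640];P=np.stack([u,v,np.ones_like(u)],-1)@np.linalg.inv(K).T*depth[...,None]
    return (P-t)@R
def save(n,im): cv2.imwrite(f"pics/{n}.png",im[...,::-1])
E
python3 - <<'E'
from h import *
np.set_printoptions(precision=1,suppress=True)
s=arm.get_state();print(s,arm.grip_point_offset)
ims=[]
for n in("top","side"):
    im,d=cams.snapshot(n);save(n,im);ims.append(im)
    c=cams.calibration(n);print(n,-np.array(c["R"]).T@np.array(c["t"]))
    np.save(n+"_d.npy",d)
    for o in("rotor","seat0","seat1","seat2","seat3","bucket_a","bucket_b","tray"):
        try:print(o,[(round(r["score"],2),np.round(r["position"],1).tolist()) for r in finder.mark_of(n,o)])
        except Exception as e:print(o,e)
E
```

```text
pics
{'clock': 0.0, 'joint_pos': array([-1.2,  0.2,  1.5, -0. ,  1.4, -0.1]), 'dq': array([-0.,  0., -0., -0.,  0., -0.]), 'effort': array([ -0. , -49.7, -38.9,  -0. ,   0. ,   0. ]), 'tcp_pos': array([ 271. , -562.7,  302.8]), 'tcp_rot': array([-3.1, -0.7,  0. ]), 'contact_force': array([ 0.1, -0.4,  0.2]), 'torque': array([-0.,  0.,  0.]), 'finger_force': 0.0, 'finger_gap': 85.2890206463493} 53.900000000000006
top [  18.8  367.5 1760.1]
rotor []
seat0 [(0.93, [281.1, 281.4]), (0.87, [301.2, 310.1]), (0.75, [309.4, 288.9]), (0.68, [274.6, 305.0])]
seat1 [(0.93, [281.1, 281.4]), (0.87, [301.2, 310.1]), (0.75, [309.4, 288.9]), (0.68, [274.6, 305.0])]
seat2 [(0.93, [281.1, 281.4]), (0.87, [301.2, 310.1]), (0.75, [309.4, 288.9]), (0.68, [274.6, 305.0])]
seat3 [(0.93, [281.1, 281.4]), (0.87, [301.2, 310.1]), (0.75, [309.4, 288.9]), (0.68, [274.6, 305.0])]
bucket_a [(0.66, [272.5, 303.1]), (0.54, [281.1, 278.0]), (0.47, [296.7, 311.2]), (0.23, [281.3, 278.9])]
bucket_b [(0.66, [272.5, 303.1]), (0.54, [281.1, 278.0]), (0.47, [296.7, 311.2]), (0.23, [281.3, 278.9])]
tray [(0.67, [397.7, 254.2])]
side [ 461.8 1110.3  835.5]
rotor [(0.85, [368.4, 316.6])]
seat0 [(0.94, [372.9, 306.2]), (0.94, [396.3, 291.1]), (0.87, [342.9, 287.5]), (0.59, [371.5, 274.6])]
seat1 [(0.94, [372.9, 306.2]), (0.94, [396.3, 291.1]), (0.87, [342.9, 287.5]), (0.59, [371.5, 274.6])]
seat2 [(0.94, [372.9, 306.2]), (0.94, [396.3, 291.1]), (0.87, [342.9, 287.5]), (0.59, [371.5, 274.6])]
seat3 [(0.94, [372.9, 306.2]), (0.94, [396.3, 291.1]), (0.87, [342.9, 287.5]), (0.59, [371.5, 274.6])]
bucket_a [(0.97, [394.6, 283.4]), (0.85, [373.1, 309.8]), (0.58, [346.3, 288.9])]
bucket_b [(0.97, [394.6, 283.4]), (0.85, [373.1, 309.8]), (0.58, [346.3, 288.9])]
tray [(0.68, [360.3, 228.7])]
```

Run:
```python
from h import *
np.set_printoptions(precision=1,suppress=True)
for uv in([281.1,281.4],[301.2,310.1],[309.4,288.9],[274.6,305]): print("top",world("top",uv,z=92))
for uv in([372.9,306.2],[396.3,291.1],[342.9,287.5],[371.5,274.6]): print("side",world("side",uv,z=92))
print("tray",world("top",[397.7,254.2],z=0),world("side",[360.3,228.7],z=0))
a=cv2.imread("pics/top.png");b=cv2.imread("pics/side.png")
A=cv2.resize(a[160:360,200:467],(800,600),interpolation=cv2.INTER_CUBIC)
B=cv2.resize(b[180:380,240:507],(800,600),interpolation=cv2.INTER_CUBIC)
cv2.imwrite("pics/topc.png",A);cv2.imwrite("pics/sidec.png",B)
for n in("top","side"):
  d=np.load(n+"_d.npy");P=cloud(n,d).reshape(-1,3);print(n,(d>0).mean())
  m=(P[:,2]>10)&(P[:,2]<40)&(d.ravel()>0)
  m=(P[:,2]>128)&(P[:,2]<147)&(d.ravel()>0)&(P[:,1]<0+400)
  Q=P[m];print(m.sum(),Q[:40])
```

```text
top [503.9 305.5  92. ]
top [397.4 279.8  92. ]
top [449.9 233.2  92. ]
top [441.6 349.1  92. ]
side [445.6 350.6  92. ]
side [394.7 295.7  92. ]
side [516.1 298.   92. ]
side [452.7 245.1  92. ]
tray [477.3 -87.7   0. ] [493.3 -69.6   0. ]
top 0.9959928385416666
1363 [[1082.7 -754.9  140. ]
 [1084.8 -735.8  140.7]
 [1082.9 -738.5  141.5]
 [1083.3 -743.5  139.1]
 [1081.6 -746.4  139.7]
 [1080.3 -749.8  139.6]
 [1080.6 -754.8  137.2]
 [1081.3 -720.2  146. ]
 [1081.3 -724.8  144.1]
 [1081.7 -744.   135.4]
 [1077.8 -744.5  139.4]
 [1082.6 -709.5  144. ]
 [1077.5 -718.3  145.8]
 [1084.8 -730.4  132.7]
 [1077.2 -727.2  142.3]
 [1079.2 -733.9  137.3]
 [1079.4 -738.8  135. ]
 [1080.3 -744.5  131.5]
 [1079.7 -703.9  144.4]
 [1077.9 -711.3  143.2]
 [1079.2 -717.3  139.3]
 [1076.3 -719.   141.7]
 [1081.6 -729.1  131.5]
 [1080.2 -737.   129.7]
 [1077.3 -738.6  132.2]
 [1079.3 -691.6  145. ]
 [1082.7 -699.6  137.8]
 [1078.8 -704.9  139.8]
 [1079.  -709.8  137.5]
 [1081.2 -716.6  132.2]
 [1076.5 -716.5  137.4]
 [1080.4 -725.1  129.4]
 [1076.7 -726.   133.1]
 [1079.4 -675.3  146.7]
 [1081.1 -686.1
[... 539 characters left out ...]
  570.7 -1207.1   138.5]
 [  565.8 -1202.5   140. ]
 [  561.  -1201.8   140.3]
 [  556.2 -1199.5   141.1]
 [  551.2 -1192.1   143.5]
 [  547.  -1203.6   140.1]
 [  542.2 -1203.3   140.4]
 [  537.2 -1192.3   143.8]
 [  532.6 -1195.    143.1]
 [  527.9 -1197.3   142.6]
 [  522.9 -1186.2   146. ]
 [  518.5 -1194.2   143.7]
 [  513.8 -1193.8   144. ]
 [  509.  -1190.6   145. ]
 [  504.7 -1206.3   140.5]
 [  500.  -1209.8   139.5]
 [  495.4 -1217.1   137.5]
 [  490.5 -1197.5   143.4]
 [  485.9 -1204.5   141.5]
 [  481.1 -1194.6   144.6]
 [  476.4 -1195.1   144.5]
 [  471.8 -1204.7   141.8]
 [  467.1 -1207.2   141.2]
 [  462.5 -1210.4   140.3]
 [  457.8 -1201.    143.3]
 [  453.1 -1203.6   142.6]]
```

View pics/topc.png

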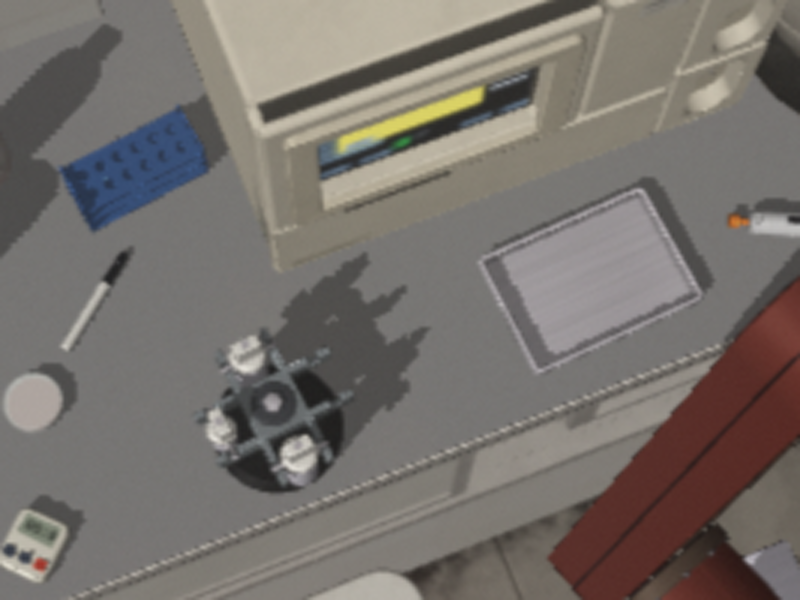

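View pics/sidec.png

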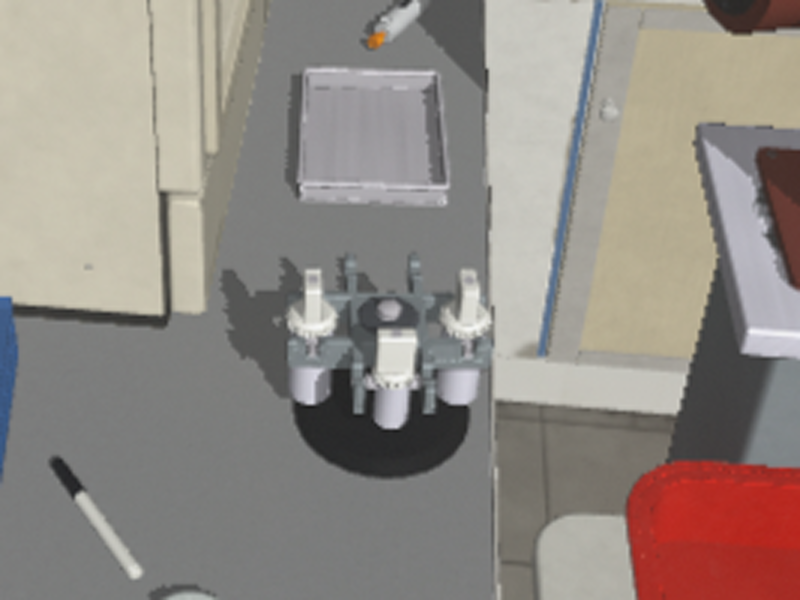

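Top crop: rotor centre at about (272,400), tray at (590,280), pipette to its right. Side crop: the slim bucket hangs at y+ (390,370), the full-size ones are at x+ (312,310) and x- (465,310), and y- is empty. Next I refine these with depth.

Run:
```python
from h import *
from scipy.spatial.transform import Rotation as Ro
np.set_printoptions(precision=1,suppress=True)
s=arm.get_state();print(Ro.from_rotvec(s["tcp_rot"]).as_matrix())
for n in("top","side"):
  d=np.load(n+"_d.npy");P=cloud(n,d).reshape(-1,3);
  box=(abs(P[:,0]-450)<110)&(abs(P[:,1]-295)<110)
  Q=P[box&(P[:,2]>118)&(P[:,2]<150)].astype(np.float32)
  l=np.array([[508,298],[394,290],[448,352],[450,293]])
  k=np.argmin(np.linalg.norm(Q[:,None,:2]-l[None],axis=2),1)
  for i in range(4):
    q=Q[k==i]
    if len(q): print(n,l[i],len(q),q.mean(0),q.min(0),q.max(0))
  T=P[(abs(P[:,0]-480)<140)&(abs(P[:,1]+80)<160)&(P[:,2]>15)&(P[:,2]<32)]
  (c,w,a)=cv2.minAreaRect(T[:,:2].astype(np.float32));print("tray",len(T),c,w,a,np.percentile(T,[1,99],axis=0))
  A=P[(P[:,2]>80)&(P[:,2]<380)&(P[:,0]>520)&(P[:,0]<800)&(abs(P[:,1])<200)];
  if len(A):
    print("analyser front x by y",[(y,np.percentile(A[abs(A[:,1]-y)<15][:,0],[2,50]).round(0)) for y in(-150,-100,-50,0,50,100,150) if (abs(A[:,1]-y)<15).sum()>5])
  A=P[(P[:,2]>80)&(P[:,2]<380)&(P[:,0]>560)&(P[:,0]<700)&(P[:,1]>150)&(P[:,1]<400)]
  print(len(A),A.min(0) if len(A) else 0, np.percentile(A,[95],axis=0) if len(A) else 0)
```

```text
[[ 0.9  0.4  0. ]
 [ 0.4 -0.9 -0. ]
 [-0.   0.  -1. ]]
top [508 298] 62 [507.8 298.5 135. ] [500.4 284.6 118.2] [518.1 311.9 145.5]
top [394 290] 56 [392.8 285.4 137. ] [385.  271.6 120.2] [401.5 299.1 146.7]
top [448 352] 56 [443.3 349.2 135.5] [430.  341.6 118.3] [460.3 357.  149. ]
top [450 293] 4 [455.3 288.9 119.3] [444.5 286.2 118.2] [463.1 292.  121.8]
tray 394 (507.07904052734375, -60.88288879394531) (216.89105224609375, 246.90719604492188) 3.9692280292510986 [[ 402.8 -186.8   15.2]
 [ 555.2   22.8   31.4]]
analyser front x by y [(-150, array([602., 605.])), (-100, array([600., 604.])), (-50, array([591., 602.])), (0, array([592., 607.])), (50, array([592., 609.])), (100, array([592., 608.])), (150, array([592., 607.]))]
1227 [589.6 150.2  80.1] [[679.1 235.3 372.2]]
side [508 298] 94 [514.3 308.5 133.6] [506.6 288.9 119.5] [521.8 318.5 141.6]
side [394 290] 104 [399.9 293.8 132.5] [391.6 274.  118.1] [407.6 306.9 141.3]
side [448 352] 144 [450.7 357.  131.6] [436.3 345.8 118. ] [465.  362.1 141.3]
tray 395 (484.4620666503906, -77.04849243164062) (145.46189880371094, 214.18199157714844) 3.7217109203338623 [[ 408.6 -182.5   15.2]
 [ 559.8   29.1   26.4]]
analyser front x by y [(-150, array([608., 609.])), (-100, array([608., 608.])), (-50, array([598., 609.])), (0, array([597., 608.])), (50, array([597., 605.])), (100, array([597., 605.])), (150, array([597., 601.]))]
5153 [596.7 150.1  80.1] [[694.5 240.  369.1]]
```

>>> apply_moves(targets="0.3 8 40 3 0 0 -5;0.3 8 40 3 0 0 -5;0.3 8 40 3 0 0 -5;0.3 8 40 3 0 0 -2;0.3 8 40 3 0 0 0;0.3 8 40 3 0 0 0;0.3 8 40 3 0 0 0;0.3 8 40 3 0 0 0;0.3 8 40 3 0 0 0;0.3 8 40 3 0 0 0;0.3 8 40 3 0 0 0;0.3 8 40 3 0 0 0;0.3 8 40 3 0 0 0;0.3 8 40 3 0 0 0;0.3 8 40 3 0 0 0;0.3 8 40 3 0 0 0;0.3 8 40 3 0 0 0;0.3 8 40 3 0 0 0;0.3 8 40 3 0 0 0;0.3 8 40 3 0 0 0", newtons=40)

```text
clock: 2.57
tcp_pos: [431.0, 239.3, 364.4]
tcp_rot: [-3.132, -0.24, -0.002]
contact_force: [0.9, -0.1, 0.1]
finger_gap: 59.6
finger_force: 0.0
```

```bash
cat >> h.py <<'E'
from scipy.spatial.transform import Rotation as Ro
def st():
    s=arm.get_state();M=Ro.from_rotvec(s["tcp_rot"]).as_matrix();y=M[:,1];z=M[:,2]
    print("clk",round(s["clock"],2),"tcp",s["tcp_pos"].round(1),"fyaw",np.degrees(np.arctan2(y[1],y[0])).round(2),"z",z.round(3),"j",s["joint_pos"].round(2),"F",s["contact_force"].round(2),"gap",round(s["finger_gap"],1),s["finger_force"])
    return s
E
python3 - <<'E'
from h import *
st()
c=cams.calibration("wrist");R=np.array(c["R"]);print("cam",-R.T@np.array(c["t"]),"fwd",R[2].round(2),c["intrinsics"][0])
im,d=cams.snapshot("wrist");save("w1",im);np.save("w1.npy",d)
P=cloud("wrist",d);print(np.array([P[r,q] for r in(40,240,440) for q in(40,320,600)]).round(0))
E
```

```text
clk 2.57 tcp [431.  239.3 364.4] fyaw -81.25 z [ 0.001  0.    -1.   ] j [ 0.35 -0.14  1.78 -0.    1.49  1.76] F [ 0.91 -0.12  0.11] gap 59.6 0.0
cam [509.13669921 251.61571138 434.82538577] fwd [-0.3  -0.05 -0.95] [352.00961628   0.         317.922369  ]
[[ 551.  574.    2.]
 [ 599.  270.   -0.]
 [ 607.   49.  123.]
 [ -91. 1291. -899.]
 [ 371.  234.    0.]
 [ 427. -122.    2.]
 [ 435.  308.  374.]
 [ 444.  247.  374.]
 [ 454.  185.  374.]]
```

Run:
```python
from h import *
d=np.load("w1.npy");P=cloud("wrist",d).reshape(-1,3)
np.set_printoptions(precision=1,suppress=True)
Q=P[(abs(P[:,0]-450)<90)&(abs(P[:,1]-297)<90)&(P[:,2]>134)&(P[:,2]<146)]
l=np.array([[511,303],[396,290],[447,354]])
k=np.argmin(np.linalg.norm(Q[:,None,:2]-l,axis=2),1)
for i in range(3):
  q=Q[k==i]
  if len(q)>5:
    q=q[np.linalg.norm(q[:,:2]-np.median(q[:,:2],0),axis=1)<20];print(l[i],len(q),q.mean(0),cv2.minAreaRect(q[:,:2].astype(np.float32)))
for o in("seat0","bucket_a"):
  for r in finder.mark_of("wrist",o): print(o,round(r["score"],2),r["position"],world("wrist",r["position"],z=92))
```

```text
[511 303] 659 [513.1 307.  140.2] ((513.1005249023438, 307.4560852050781), (13.974105834960938, 27.99317741394043), 6.362493515014648)
[396 290] 506 [399.3 294.3 139.8] ((398.2387390136719, 294.40960693359375), (14.0919189453125, 27.79568099975586), 6.950658321380615)
[447 354] 610 [450.  357.5 140. ] ((449.3955078125, 358.6130676269531), (27.633237838745117, 14.601858139038086), 5.911683082580566)
seat0 0.78 [325.0, 178.6] [462.  240.1  92. ]
bucket_a 0.94 [203.4, 175.5] [446.2 353.5  92. ]
bucket_a 0.83 [265.3, 233.3] [397.5 288.1  92. ]
bucket_a 0.66 [265.0, 111.1] [513.7 301.3  92. ]
```

View pics/w1.png

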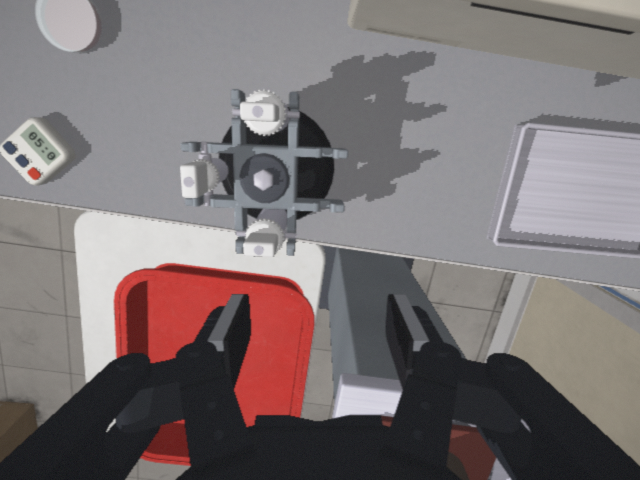

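The wrist view shows bars at pixels (265,110), (190,180) and (262,250), with the nut at (263,180). The measured bars (14×28 mm, tops at 140 mm, 115.1 mm apart) match the given sizes. Rotor centre is (455.9,300.8), yaw 6.4°.

>>> apply_moves(targets="0.4 4 30 -10 0 0 -2.3;0.4 4 30 -20 0 0 0;0.4 5 30 -20 0 0 0;0.4 5 29.5 -20 0 0 0;0.4 0 0 -20 0 0 0;0.4 0 0 -10 0 0 0;0.4 0 0 0 0 0 0;0.4 0 0 0 0 0 0;0.4 0 0 0 0 0 0")

```text
clock: 3.47
tcp_pos: [450.0, 355.6, 265.6]
tcp_rot: [-3.136, -0.173, -0.003]
contact_force: [-0.9, -0.1, 0.6]
finger_gap: 51.0
finger_force: 0.0
```

Run:
```python
from h import *
for i in range(3): st(); cams.snapshot("wrist")
```

```text
clk 3.47 tcp [450.  355.6 265.6] fyaw -83.67 z [ 0.002  0.001 -1.   ] j [ 0.53  0.13  1.71 -0.    1.31  1.99] F [-0.95 -0.13  0.59] gap 51.0 0.0
clk 3.52 tcp [450.1 355.8 266. ] fyaw -83.67 z [ 0.003  0.001 -1.   ] j [ 0.53  0.13  1.71 -0.    1.31  1.99] F [ 0.16 -0.08  0.45] gap 51.6 0.0
clk 3.57 tcp [450.1 356.  266. ] fyaw -83.65 z [ 0.003  0.002 -1.   ] j [ 0.53  0.13  1.71 -0.    1.31  1.99] F [ 0.1  -0.71  0.59] gap 51.0 0.0
```

>>> apply_moves(targets="0.4 -0.7 2.4 -20 0 0 0;0.4 0 0 -20 0 0 0;0.4 0 0 -20 0 0 0;0.4 0 0 -12 0 0 0;0.4 0 0 -8 0 0 0;0.4 0 0 0 0 0 0;0.6 0 0 0 0 0 0;0.8 0 0 0 0 0 0;1 0 0 0 0 0 0;1 0 0 0 0 0 0;1 0 0 0 0 0 0;1 0 0 0 0 0 0", newtons=40)

```text
clock: 4.62
tcp_pos: [449.7, 356.4, 185.2]
tcp_rot: [3.131, 0.176, 0.003]
contact_force: [1.6, -12.2, 5.6]
finger_gap: 13.6
finger_force: 38.5
```

Run:
```python
from h import *
st()
```

```text
clk 4.62 tcp [449.7 356.4 185.2] fyaw -83.58 z [ 0.002 -0.005 -1.   ] j [ 0.54  0.21  1.77 -0.01  1.16  2.  ] F [  1.56 -12.18   5.64] gap 13.6 38.50067266845144
```

>>> apply_moves(targets="1 0 -2 3 0 0 0;1 0 0 6 0 0 0;1 0 0 10 0 0 0;1 0 0 20 0 0 0;1 0 0 30 0 0 0;1 0 0 30 0 0 0;1 0 0 20 0 0 0;1 0 -10 5 0 0 0;1 1 -20 0 0 0 0;1 2 -30 0 0 0 0;1 2 -30 0 0 0 0;1 2 -30 0 0 0 0;1 2 -30 0 0 0 0;1 2 -30 0 0 0 0;1 2 -30 0 0 0 0;1 3 -30 0 0 0 0;1 3 -20 0 0 0 0;1 3 -10 0 0 0 0;1 0 0 0 0 0 0;1 0 0 0 0 0 0")

```text
clock: 6.28
tcp_pos: [470.3, 86.7, 307.6]
tcp_rot: [-3.136, -0.174, 0.001]
contact_force: [0.6, 0.3, -1.6]
finger_gap: 13.5
finger_force: 39.4
```

```bash
cat > tray.py <<'E'
from h import *
np.set_printoptions(precision=1,suppress=True)
st();im,d=cams.snapshot("wrist");save("w2",im)
P=cloud("wrist",d).reshape(-1,3)
T=P[(abs(P[:,0]-490)<100)&(abs(P[:,1]+80)<140)&(P[:,2]>22)&(P[:,2]<28)]
print(len(T),cv2.minAreaRect(T[:,:2].astype(np.float32)),np.percentile(T,[0.5,99.5],axis=0))
E
python3 tray.py
```

```text
clk 6.28 tcp [470.3  86.7 307.6] fyaw -83.67 z [-0.  0. -1.] j [ 0.  -0.1  1.9  0.   1.4  1.5] F [ 0.6  0.3 -1.6] gap 13.5 39.38293755054474
3714 ((481.74951171875, -79.12715148925781), (145.74420166015625, 206.47544860839844), 3.490708112716675) [[ 405.5 -182.7   22.1]
 [ 559.    26.5   27.1]]
```

>>> apply_moves(targets="1 1 -20 0 0 0 0;1 2 -32 0 0 0 0;1 2 -32 0 0 0 0;1 2 -32 0 0 0 0;1 2 -32 -10 0 0 0;1 2 -32 -20 0 0 0;1 2 -22 -30 0 0 0;1 0 -10 -30 0 0 0;1 0 0 -30 0 0 0;1 0 0 -20 0 0 0;1 0 0 -12 0 0 0;1 0 0 -8 0 0 0;1 0 0 -5 0 0 0;1 0 0 0 0 0 0;1 0 0 0 0 0 0")

```text
clock: 7.58
tcp_pos: [484.3, -125.1, 144.0]
tcp_rot: [3.136, 0.177, 0.002]
contact_force: [0.1, -0.2, -1.3]
finger_gap: 13.4
finger_force: 39.5
```

```bash
python3 tray.py
```

```text
clk 7.58 tcp [ 484.3 -125.1  144. ] fyaw -83.54 z [ 0. -0. -1.] j [-0.4  0.1  2.   0.   1.1  1.1] F [ 0.1 -0.2 -1.3] gap 13.4 39.45515155792236
9769 ((482.06341552734375, -79.9096908569336), (145.49859619140625, 205.54490661621094), 3.519904613494873) [[ 406.2 -183.4   22.1]
 [ 559.3   24.6   27. ]]
```

Lower slowly until contact.

>>> apply_moves(targets="1 0 0 -2.5 0 0 0;1 0 0 -2 0 0 0;1 0 0 -1.5 0 0 0;1 0 0 -1 0 0 0;1 0 0 0 0 0 0;1 0 0 0 0 0 0")

```text
clock: 8.13
tcp_pos: [483.9, -125.4, 136.9]
tcp_rot: [3.136, 0.176, 0.001]
contact_force: [-1.9, 1.6, 5.7]
finger_gap: 13.5
finger_force: 40.4
```

>>> apply_moves(targets="0.9 0 0 0 0 0 0;0.7 0 0 0 0 0 0;0.5 0 0 0 0 0 0;0.4 0 0 0 0 0 0;0.4 0 0 0 0 0 0;0.4 0 0 0 0 0 0;0.4 0 0 0 0 0 0;0.4 0 0 10 0 0 0;0.4 0 0 20 0 0 0;0.4 0 0 30 0 0 0;0.4 0 0 30 0 0 0;0.4 0 0 30 0 0 0;0.4 0 0 20 0 0 0")

```text
clock: 9.22
tcp_pos: [484.2, -125.5, 280.0]
tcp_rot: [3.135, 0.176, 0.006]
contact_force: [0.3, -1.1, 0.4]
finger_gap: 51.0
finger_force: 0.0
```

Run:
```python
from h import *
np.set_printoptions(precision=1,suppress=True)
st();im,d=cams.snapshot("wrist");save("w3",im)
P=cloud("wrist",d).reshape(-1,3);C=P[(np.hypot(P[:,0]-483,P[:,1]+125)<40)&(P[:,2]>40)]
for a,b in((83,96),(40,70)):
  q=C[(C[:,2]>a)&(C[:,2]<b)];print(len(q),q.mean(0),q[:,2].max())
```

```text
clk 9.22 tcp [ 484.2 -125.5  280. ] fyaw -83.58 z [ 0. -0. -1.] j [-0.4 -0.1  1.9  0.   1.3  1.1] F [ 0.3 -1.1  0.4] gap 51.0 0.0
595 [ 486.9 -126.6   94.1] 95.99745936896335
641 [ 493.8 -125.9   58.2] 69.97797532127136
```

Run:
```python
from h import *
np.set_printoptions(precision=1,suppress=True)
im,d=cams.snapshot("wrist")
P=cloud("wrist",d).reshape(-1,3);C=P[(np.hypot(P[:,0]-483,P[:,1]+125)<40)]
print(np.histogram(C[:,2],np.arange(0,104,4)))
q=C[C[:,2]>88];A=np.c_[q[:,:2]-q[:,:2].mean(0),np.ones(len(q))];print(np.linalg.lstsq(A,q[:,2],rcond=None)[0]*[1000,1000,1],cv2.minAreaRect(q[:,:2].astype(np.float32)))
q=C[C[:,2]<12];print(q[:,2].mean())
save("w4",im[:, :])
```

```text
(array([3172,    1,    8,    9,    8,   10,    9,    6,    9,   10,   87,
        102,   38,  138,  224,   17,   17,   17,   18,   26,   22,  106,
        493,    0,    0]), array([  0,   4,   8,  12,  16,  20,  24,  28,  32,  36,  40,  44,  48,
        52,  56,  60,  64,  68,  72,  76,  80,  84,  88,  92,  96, 100]))
[3720.5  426.6  276.2] ((488.2402038574219, -124.45539855957031), (38.13993453979492, 79.92420196533203), 6.054773330688477)
1.138781418224063
```

View pics/w4.png

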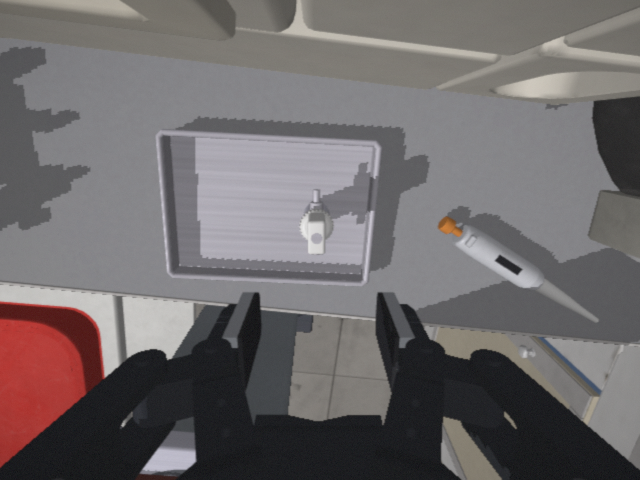

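Picture: the slim bucket stands upright in the tray at (317,230), with the pipette untouched on the right. Next is the x+ bucket, with the fingers turned 90°.

>>> apply_moves(targets="0.4 2 20 0 0 0 6;0.4 2 30 0 0 0 6;0.4 2 30 0 0 0 6;0.4 2 30 0 0 0 6;0.4 2 30 0 0 0 6;0.4 2 30 0 0 0 6;0.4 2 30 0 0 0 6;0.4 2 30 0 0 0 6;0.4 2 30 0 0 0 6;0.4 2 30 0 0 0 6;0.4 2 30 0 0 0 6;0.4 2 30 0 0 0 6;0.4 2 30 0 0 0 6;0.4 2 30 0 0 0 6;0.4 1 20 0 0 0 6;0.4 0 3 0 0 0 0;0.4 0 0 0 0 0 0;0.4 0 0 0 0 0 0;0.4 0 0 0 0 0 0")

```text
clock: 10.9
tcp_pos: [512.4, 306.7, 275.6]
tcp_rot: [-2.097, -2.34, 0.002]
contact_force: [-0.0, -0.4, 0.1]
finger_gap: 51.8
finger_force: 0.0
```

```bash
cat > bars.py <<'E'
from h import *
np.set_printoptions(precision=1,suppress=True)
st();im,d=cams.snapshot("wrist");save("w5",im)
P=cloud("wrist",d).reshape(-1,3)
for c in((513.1,307.2),(398.7,294.3),(449.4,358.4),(462.3,243.2)):
  q=P[(np.hypot(P[:,0]-c[0],P[:,1]-c[1])<22)&(P[:,2]>134)&(P[:,2]<146)]
  if len(q)>20: print(c,len(q),q.mean(0),cv2.minAreaRect(q[:,:2].astype(np.float32)))
E
python3 bars.py
```

```text
clk 10.9 tcp [512.4 306.7 275.6] fyaw 6.28 z [-0. -0. -1.] j [ 0.4  0.2  1.6 -0.   1.3  0.3] F [-0.  -0.4  0.1] gap 51.8 0.0
(513.1, 307.2) 926 [512.4 301.9 140.1] ((512.6072387695312, 300.5826416015625), (13.898331642150879, 28.20981216430664), 5.7506561279296875)
(398.7, 294.3) 1070 [399.  289.2 139.6] ((397.823486328125, 287.94580078125), (14.92821216583252, 28.269886016845703), 8.230545997619629)
```

```bash
python3 bars.py; python3 bars.py
```

```text
clk 10.95 tcp [512.5 306.6 275.7] fyaw 6.28 z [-0. -0. -1.] j [ 0.4  0.2  1.6 -0.   1.3  0.3] F [0.5 0.3 0.4] gap 51.4 0.0
(513.1, 307.2) 929 [512.4 301.8 140.1] ((512.5819091796875, 300.5384521484375), (13.581073760986328, 28.21016502380371), 5.786990165710449)
(398.7, 294.3) 1069 [398.9 289.2 139.6] ((397.5425109863281, 288.05218505859375), (14.842621803283691, 28.19637680053711), 5.713226795196533)
clk 11.0 tcp [512.6 306.6 275.9] fyaw 6.28 z [-0. -0. -1.] j [ 0.4  0.2  1.6 -0.   1.3  0.3] F [-0.5  0.1 -0.6] gap 50.9 0.0
(513.1, 307.2) 927 [512.5 301.9 140. ] ((512.5244140625, 300.727294921875), (13.614500045776367, 28.22862434387207), 6.466156482696533)
(398.7, 294.3) 1074 [398.9 289.3 139.6] ((397.8135681152344, 288.2884521484375), (15.041685104370117, 28.23033332824707), 7.499057769775391)
```

>>> apply_moves(targets="0.4 0 -5.3 -20 0 0 0;0.4 0 0 -25 0 0 0;0.4 0 0 -20 0 0 0;0.4 0 0 -15 0 0 0;0.4 0 0 -10 0 0 0;0.4 0 0 0 0 0 0;0.6 0 0 0 0 0 0;0.8 0 0 0 0 0 0;1 0 0 0 0 0 0;1 0 0 0 0 0 0;1 0 0 0 0 0 0;1 0 0 0 0 0 0", newtons=60)

```text
clock: 12.05
tcp_pos: [513.1, 302.8, 187.7]
tcp_rot: [2.093, 2.342, 0.003]
contact_force: [-3.1, -0.3, 6.0]
finger_gap: 12.7
finger_force: 59.9
```

>>> apply_moves(targets="1 0 0 3 0 0 0;1 0 0 5 0 0 0;1 0 0 8 0 0 0;1 0 0 10 0 0 0;1 0 0 10 0 0 0;1 0 0 4 0 0 0;1 0 0 0 0 0 0;1 0 0 0 0 0 0;1 0 0 0 0 0 0;1 0 0 0 0 0 0;1 0 0 0 0 0 0")

```text
clock: 12.97
tcp_pos: [512.1, 302.4, 225.2]
tcp_rot: [-2.093, -2.342, 0.002]
contact_force: [-0.3, -0.0, -7.2]
finger_gap: 13.0
finger_force: 58.6
```

Run:
```python
from h import *
for i in range(4): st(); cams.snapshot("wrist")
```

```text
clk 12.97 tcp [512.1 302.4 225.2] fyaw 6.41 z [-0.001 -0.    -1.   ] j [0.4  0.22 1.68 0.   1.24 0.29] F [-0.25 -0.01 -7.19] gap 13.0 58.58977138996124
clk 13.02 tcp [512.2 302.4 225.3] fyaw 6.41 z [-0.001 -0.    -1.   ] j [0.4  0.22 1.68 0.   1.24 0.29] F [-0.36  0.53 -6.52] gap 12.8 58.58876824378967
clk 13.07 tcp [512.3 302.4 225.4] fyaw 6.41 z [-0.001 -0.    -1.   ] j [ 0.4   0.22  1.68 -0.    1.24  0.29] F [ 0.21 -0.83 -6.57] gap 12.7 58.58978033065796
clk 13.12 tcp [512.3 302.5 225.5] fyaw 6.42 z [-0.001 -0.    -1.   ] j [0.4  0.22 1.68 0.   1.24 0.29] F [ 0.36  0.05 -6.64] gap 13.1 58.589016795158386
```

About 6.6 N, so this is the heavier one. I hang it back and then lift the other.

>>> apply_moves(targets="1 0 0 -5 0 0 0;1 0 0 -10 0 0 0;1 0 0 -10 0 0 0;1 0 0 -6 0 0 0;1 0 0 -4 0 0 0;1 0 0 -3 0 0 0;1 0 0 -2 0 0 0;1 0 0 0 0 0 0;1 0 0 0 0 0 0;1 0 0 0 0 0 0")

```text
clock: 14.0
tcp_pos: [512.1, 302.3, 187.7]
tcp_rot: [-2.093, -2.342, 0.002]
contact_force: [-7.2, -4.2, 6.6]
finger_gap: 13.0
finger_force: 61.0
```

>>> apply_moves(targets="0.9 0 0 0 0 0 0;0.7 0 0 0 0 0 0;0.5 0 0 0 0 0 0;0.4 0 0 0 0 0 0;0.4 0 0 0 0 0 0;0.4 0 0 0 0 0 0;0.4 0 0 5 0 0 0;0.4 0 0 20 0 0 0;0.4 0 0 25 0 0 0;0.4 0 0 25 0 0 0;0.4 -14 -1.7 15 0 0 0;0.4 -25 -3 0 0 0 0;0.4 -25 -3 0 0 0 0;0.4 -25 -3 0 0 0 0;0.4 -20 -2 0 0 0 0;0.4 -6 0 0 0 0 0;0.4 0 0 0 0 0 0;0.4 0 0 0 0 0 0;0.4 0 0 0 0 0 0")

```text
clock: 15.58
tcp_pos: [398.6, 289.9, 276.3]
tcp_rot: [2.094, 2.341, 0.002]
contact_force: [-0.0, -0.5, 0.6]
finger_gap: 51.2
finger_force: 0.0
```

```bash
python3 bars.py; python3 bars.py
```

```text
clk 15.58 tcp [398.6 289.9 276.3] fyaw 6.4 z [ 0.  0. -1.] j [ 0.5 -0.1  1.9 -0.   1.3  0.4] F [-0.  -0.5  0.6] gap 51.2 0.0
(513.1, 307.2) 1052 [510.6 301.1 139.3] ((511.8636169433594, 300.15594482421875), (14.499113082885742, 27.534048080444336), 6.348667621612549)
(398.7, 294.3) 930 [396.8 288.8 139.9] ((396.9536437988281, 287.86468505859375), (13.551709175109863, 27.95567512512207), 5.774048805236816)
clk 15.63 tcp [398.5 289.9 276.1] fyaw 6.39 z [ 0.  0. -1.] j [ 0.5 -0.1  1.9 -0.   1.3  0.4] F [ 0.5  0.4 -0.4] gap 51.6 0.0
(513.1, 307.2) 1060 [510.5 301.1 139.3] ((511.7152099609375, 300.1316223144531), (14.6041841506958, 28.053363800048828), 7.284281253814697)
(398.7, 294.3) 944 [396.8 289.1 139.9] ((396.97711181640625, 288.0212097167969), (13.96340274810791, 28.165361404418945), 5.765981197357178)
```

Heavy bucket hangs well. Target for this one is (397.0, 288.6), bar top 140.

>>> apply_moves(targets="0.4 -1.5 -1.3 -20 0 0 0;0.4 0 0 -25 0 0 0;0.4 0 0 -20 0 0 0;0.4 0 0 -15 0 0 0;0.4 0 0 -9 0 0 0;0.4 0 0 0 0 0 0;0.6 0 0 0 0 0 0;0.8 0 0 0 0 0 0;1 0 0 0 0 0 0;1 0 0 0 0 0 0;1 0 0 0 0 0 0;1 0 0 0 0 0 0", newtons=50)

```text
clock: 16.68
tcp_pos: [396.7, 288.9, 188.3]
tcp_rot: [2.093, 2.342, 0.004]
contact_force: [-1.4, 0.1, 5.4]
finger_gap: 13.0
finger_force: 50.8
```

>>> apply_moves(targets="1 0 0 3 0 0 0;1 0 0 5 0 0 0;1 0 0 8 0 0 0;1 0 0 10 0 0 0;1 0 0 10 0 0 0;1 0 0 4 0 0 0;1 0 0 0 0 0 0;1 0 0 0 0 0 0;1 0 0 0 0 0 0;1 0 0 0 0 0 0;1 0 0 0 0 0 0;1 0 0 0 0 0 0")

```text
clock: 17.68
tcp_pos: [395.7, 288.4, 226.4]
tcp_rot: [-2.094, -2.342, 0.001]
contact_force: [-0.8, -0.2, -2.5]
finger_gap: 13.2
finger_force: 49.8
```

Run:
```python
from h import *
for i in range(3): st(); cams.snapshot("wrist")
```

```text
clk 17.68 tcp [395.7 288.4 226.4] fyaw 6.41 z [-0.001 -0.    -1.   ] j [ 0.47 -0.03  1.95 -0.    1.23  0.36] F [-0.76 -0.2  -2.52] gap 13.2 49.79094386100769
clk 17.73 tcp [395.8 288.4 226.5] fyaw 6.41 z [-0.001 -0.    -1.   ] j [ 0.47 -0.03  1.95  0.    1.23  0.36] F [-0.4  -0.33 -1.67] gap 12.9 49.790754318237305
clk 17.78 tcp [395.8 288.5 226.6] fyaw 6.41 z [-0. -0. -1.] j [ 0.47 -0.03  1.95 -0.    1.23  0.36] F [-0.07 -0.59 -2.94] gap 13.5 49.79013741016388
```

About 2.4 N, so this is the lighter one, lifted while the heavier hangs. I hang it back in its place.

>>> apply_moves(targets="1 0.5 0 -5 0 0 0;1 0 0 -10 0 0 0;1 0 0 -10 0 0 0;1 0 0 -6 0 0 0;1 0 0 -4 0 0 0;1 0 0 -3 0 0 0;1 0 0 -2 0 0 0;1 0 0 0 0 0 0;1 0 0 0 0 0 0;1 0 0 0 0 0 0")

```text
clock: 18.67
tcp_pos: [396.2, 288.3, 188.2]
tcp_rot: [-2.093, -2.342, 0.002]
contact_force: [-6.1, -3.3, 11.1]
finger_gap: 13.4
finger_force: 51.7
```

>>> apply_moves(targets="0.9 0 0 0 0 0 0;0.7 0 0 0 0 0 0;0.5 0 0 0 0 0 0;0.4 0 0 0 0 0 0;0.4 0 0 0 0 0 0;0.4 0 0 0 0 0 0;0.4 0 0 5 0 0 0;0.4 0 0 20 0 0 0;0.4 0 0 25 0 0 0;0.4 0 0 25 0 0 0;0.4 14 1.7 15 0 0 0;0.4 25 3 0 0 0 0;0.4 25 3 0 0 0 0;0.4 25 3 0 0 0 0;0.4 20 2 0 0 0 0;0.4 6 0 0 0 0 0;0.4 0 0 0 0 0 0;0.4 0 0 0 0 0 0;0.4 0 0 0 0 0 0")

```text
clock: 20.25
tcp_pos: [510.4, 301.2, 276.7]
tcp_rot: [-2.093, -2.342, 0.001]
contact_force: [0.1, 0.9, -1.0]
finger_gap: 51.2
finger_force: 0.0
```

```bash
python3 bars.py; cp pics/w5.png pics/w6.png
```

```text
clk 20.25 tcp [510.4 301.2 276.7] fyaw 6.44 z [-0. -0. -1.] j [0.4 0.2 1.6 0.  1.3 0.3] F [ 0.1  0.9 -1. ] gap 51.2 0.0
(513.1, 307.2) 941 [512.3 301.7 140. ] ((512.5089111328125, 300.55352783203125), (13.995074272155762, 27.770273208618164), 6.090405464172363)
(398.7, 294.3) 1078 [397.9 288.7 139.6] ((396.667236328125, 287.5437927246094), (14.61870288848877, 27.922731399536133), 6.331087112426758)
```

View pics/w6.png

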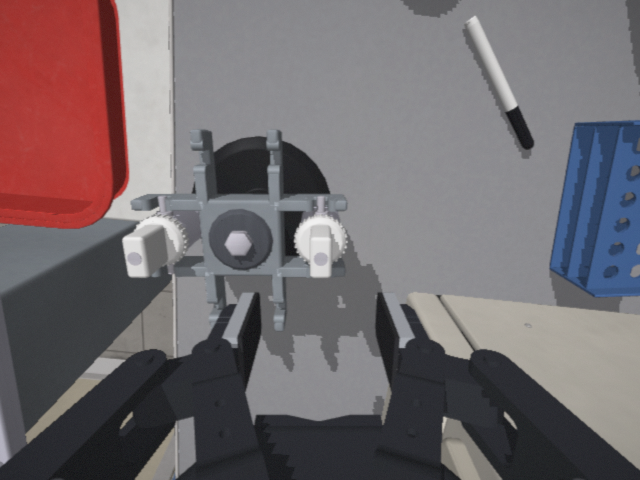

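Picture: both full-size buckets hang upright, the lighter at (150,245) and the heavier at (320,245). Their bar tops are level at 140 mm. I now grip the heavier.

>>> apply_moves(targets="0.4 2 0 -20 0 0 0;0.4 0 0 -25 0 0 0;0.4 0 0 -20 0 0 0;0.4 0 0 -15 0 0 0;0.4 0 0 -9 0 0 0;0.4 0 0 0 0 0 0;0.6 0 0 0 0 0 0;0.8 0 0 0 0 0 0;1 0 0 0 0 0 0;1 0 0 0 0 0 0;1 0 0 0 0 0 0;1 0 0 0 0 0 0", newtons=70)

```text
clock: 21.3
tcp_pos: [513.9, 301.6, 189.8]
tcp_rot: [2.093, 2.342, 0.003]
contact_force: [-2.8, -0.6, 5.5]
finger_gap: 12.8
finger_force: 68.8
```

>>> apply_moves(targets="1 0 0 3 0 0 0;1 0 0 5 0 0 0;1 0 0 8 0 0 0;1 0 0 12 0 0 0;1 0 0 20 0 0 0;1 0 0 20 0 0 0;1 0 0 20 0 0 0;1 0 0 20 0 0 0;1 0 0 12 0 0 0;1 0 -8 0 0 0 0;1 0 -16 0 0 0 0;1 -2 -20 0 0 0 0;1 -2 -20 0 0 0 0;1 -2 -20 0 0 0 0;1 -2 -20 0 0 0 0;1 -2 -20 0 0 0 0;1 -2 -20 0 0 0 0;1 -2 -20 0 0 0 0;1 -2 -20 0 0 0 0;1 -2 -20 0 0 0 0")

```text
clock: 22.97
tcp_pos: [494.4, 95.7, 306.5]
tcp_rot: [-2.093, -2.341, 0.003]
contact_force: [0.6, 0.2, -7.5]
finger_gap: 12.6
finger_force: 68.6
```

>>> apply_moves(targets="1 -1 -20 0 0 0 0;1 -1 -20 0 0 0 0;1 -1 -20 0 0 0 0;1 -1 -20 -5 0 0 0;1 -1 -20 -5 0 0 0;1 -1 -15 -5 0 0 0;1 0 -10 -5 0 0 0;1 0 -5 -5 0 0 0;1 0 0 0 0 0 0;1 0 0 0 0 0 0;1 0 0 0 0 0 0;1 0 0 0 0 0 0;1 0 0 0 0 0 0;1 0 0 0 0 0 0;1 0 0 0 0 0 0;1 0 0 0 0 0 0")

```text
clock: 24.3
tcp_pos: [489.5, -32.6, 283.0]
tcp_rot: [2.093, 2.343, 0.0]
contact_force: [1.0, -0.5, -6.4]
finger_gap: 12.7
finger_force: 68.5
```

Run:
```python
from h import *
st();im,_=cams.snapshot("side");save("s2",im);b=im[180:380,240:507]
save("s2c",cv2.resize(b,(800,600),interpolation=cv2.INTER_CUBIC))
```

```text
clk 24.3 tcp [489.5 -32.6 283. ] fyaw 6.44 z [ 0. -0. -1.] j [-0.23 -0.09  1.89  0.    1.34 -0.34] F [ 1.03 -0.48 -6.39] gap 12.7 68.54872584342957
```

View pics/s2c.png

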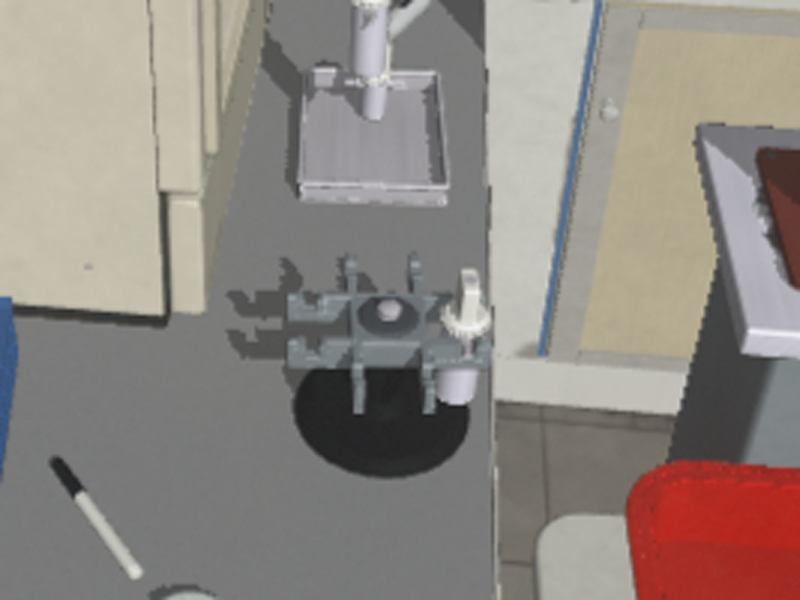

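The side view shows the lighter bucket hanging at (465,330), the slim one standing in the tray at (375,100), and the heavier one held above it at (370,50), upright and clear.

```bash
python3 -c "
from station import arm
print(arm.sign_off())"
```

```text
the job is handed in; nothing more can be done
None
```

I handed the job in at about 24 s; no verdict came back. The slim bucket stands upright in the tray, the lighter one (about 2.4 N) hangs released in its own rotor place, and the heavier one (about 6.6 N) is held still and upright over the tray.

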